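# Park the samples in their drip trays

## Robot

A 6-joint arm with a two-finger parallel gripper is mounted at the origin on the work surface. World frame = base frame: x ahead of the robot, y to its left, z up, the work surface at z = 0. Lengths are in m, angles in degrees, forces in N, time in s.
With the tool pointing down it reaches from about 0.3 to 0.75 m from the base axis. Payload 8.5 kg.
Tool frame: the origin (TCP) lies midway between the tips of the shut fingers; the grasp point (between the pads) lies 19 mm behind it; z points along the fingers, y is the line along which they close (so a half turn about z gives the same grasp; the last joint's range is limited). The gripper opens to 85 mm and grips with 20 to 120 N. Pads are 22 mm wide; open, the fingers measure 114 mm over their backs; the gripper's body (76 mm by 85 mm) begins 54 mm behind the grasp point. The pads swing forward as they close: fully open they stand 13 mm farther back than shut.
Start: joints at [64.727, 21.807, 74.336, -0, 83.858, -12.336], TCP at [0.123, 0.536, 0.231] pointing down, gripper open.
Joint ranges: [-178.18, 178.18], [-50.72, 133.34], [12.68, 142.11], [-81.47, 261.47], [9.98, 163.14], [-165.26, 165.26]. Speed limits (degrees/s): [136.94, 136.94, 180, 180, 180, 180].

## Interface

Orientations are given as a 3x3 rotation matrix whose columns are the frame's x, y, z axes.
In Python, from rig import env, get_image, close_job gives the robot as it stands.
- The arm moves only by the tool step_arm, never from a script. Its argument "targets" is a list of rows, each a list of 2 entries, a list of its own where there are three numbers: the shift along the tool's x, y, z as a fraction of full scale, then the turn, a rotation vector about the tool's x, y, z as a fraction of full scale. In form: [[[x, y, z], [wx, wy, wz]], ...]. A call has 1 to 10 rows; each row is the pose to reach, as a shift and turn from the pose commanded when the call began, along the tool's axes at that moment; what a row does not reach only later rows make up. Full scale, the value 1, is 0.3 m for a shift and 45 degrees for a turn. A row lasts 1/12 s, in which the tool goes at most 41.7 mm and 7.16 degrees, less where a joint would pass 70% of its speed; a pose out of reach is approached as far as the arm can. A call with a number of a shift or a turn outside -1 to 1 is refused whole. A call with a gripper value outside its range is refused whole. "jaw" is the finger opening in mm, from 0 to 85.4, set as the call begins (left out, the last holds). The fingers move at their own pace and stop on an object; "grip_force" is the grip in N (left out, the last holds). Time passes only in rows, so rows that repeat a pose let the fingers close. It gives the time, the measured TCP pose, the force, the opening and the grip force at its end, in the units of the state.
- env.observe(): the state, without advancing time (a new reading comes with each control period).
- get_image(name): name is "scene" or "top" or "wrist"; returns a dict with "img" (480x640x3 uint8, red, green, blue), "z_map" (480x640 float32, m along the optical axis (not along the pixel's ray), 0 where there is no reading), "intrinsics" (3x3 intrinsics, pixels), "D" ([k1, k2, p1, p2, k3] as OpenCV has them; the pictures are not rectified), "rvec" (rotation vector, rad) and "tvec" (3), from world to camera coordinates, as OpenCV has them. Camera axes: x right, y down, z forward; pixel columns grow to the right and rows downward; lengths in m; the calibration is good to about 2 mm. A picture is of the moment at which its call begins.
- close_job(): hands the job in; it is judged then, once.
The state is a dict: "time_s": time; "q": joint angles; "qvel": joint speeds; "joint_efforts": joint torques, N m; "position": TCP position; "tool_rot": TCP orientation; "ft_force": force on the tool from outside, world axes, zero at the start; "wrist_torque": the same for the moment, N m; "grip_width": finger opening in m; "gripper_force": force on a finger pad.
Only numpy, scipy, OpenCV 4.12 (cv2) and the standard library are available. Lean on these libraries where they do the work, as an engineer would, in place of code of your own. Each camera call takes 0.05 s, during which the arm holds its last target. There are 200 camera calls.

## Task

The refractometer bench is to be tidied: stand each of the four amber sample containers in the drip tray made for its shape and size - wide jar in the wide round tray, slim vial in the small round tray, square bottle in the square tray, flat flask in the oblong tray. Each must end upright and flat on the tray's floor, inside the rim; set the glass down gently, do not drop it, and leave the wash bottle and the green beaker standing where they are.

Things in the scene. Friction and masses are not known exactly. Their poses are not given: they have to be found in the camera images.
- wide_jar: Low wide round jar, 58 mm across and 40 mm high, with a 55 mm lid on top, 53 mm high in all, 110 to 225 g. All of amber glass with a white cap. Origin: centre of its underside; z up.
- vial: Slim round vial, 30 mm across and 58 mm high, with a 26 mm cap on top, 75 mm high in all, 40 to 85 g. All of amber glass with a white cap. Origin: centre of its underside; z up.
- square_bottle: Square bottle, 44 x 44 mm and 54 mm high, with a 28 mm round cap on top, 72 mm high in all, 90 to 185 g. x and y are square to its sides. All of amber glass with a white cap. Origin: centre of its underside; z up.
- flat_flask: Flat oblong flask standing on its narrow base, 76 mm (along its x) by 36 mm (along its y) and 48 mm high, with a 28 mm round cap in the middle of its top, 64 mm high in all, 95 to 200 g. All of amber glass with a white cap. Origin: centre of its underside; z up.
- wide_round_tray: Fixed white plastic drip tray, floor 3 mm thick, rim 4 mm wide and 8 mm high, 7 mm of room all round its container. Origin: centre of its underside, on the table. Round, 72 mm across inside, 80 mm outside: for the wide jar.
- small_round_tray: Fixed white plastic drip tray, floor 3 mm thick, rim 4 mm wide and 8 mm high, 7 mm of room all round its container. Origin: centre of its underside, on the table. Round, 44 mm across inside, 52 mm outside: for the vial.
- square_tray: Fixed white plastic drip tray, floor 3 mm thick, rim 4 mm wide and 8 mm high, 7 mm of room all round its container. Origin: centre of its underside, on the table. Square, 58 x 58 mm inside, 66 mm outside, sides along its x and y: for the square bottle.
- oblong_tray: Fixed white plastic drip tray, floor 3 mm thick, rim 4 mm wide and 8 mm high, 7 mm of room all round its container. Origin: centre of its underside, on the table. Oblong, inside 90 mm (along its x) by 50 mm (along its y), outside 98 x 58 mm: for the flat flask, lengthwise.
- wash_bottle: Bystander: clear round wash bottle, 60 mm across, blue cap and a bent white spout up to 190 mm high, standing beyond the containers. Loose. Origin: centre of its underside.
- beaker: Bystander: open green beaker, about 60 mm across the rim and 68 mm high, standing amid the containers and trays, where a low black cap and a small steel block (both under 20 mm high) also lie. Loose. Origin: centre of its underside.
Mind the look-alikes: they are no part of the job. What is shaped like the oblong_tray but turquoise is not meant. Leave any brown look-alike of the small_round_tray alone.

How it is judged (in metres and radians):
At the end, for the whole second after the job is handed in: Each container stands in its own tray: centre within 12 mm of the tray's centre, underside less than 6 mm above the tray's underside (flat on the 3 mm floor, not on the rim), upright within 0.1 rad, and at rest (horizontal distance between wide_jar and wide_round_tray below 0.012 m and z of wide_jar in the frame of wide_round_tray below 0.006 m and angle between each of wide_jar, vial, square_bottle, flat_flask's own z axis and vertical below 0.1 rad and linear speed of each of wide_jar, vial, square_bottle, flat_flask below 0.02 m/s and angular speed of each of wide_jar, vial, square_bottle, flat_flask below 0.2 rad/s and horizontal distance between vial and small_round_tray below 0.012 m and z of vial in the frame of small_round_tray below 0.006 m and horizontal distance between square_bottle and square_tray below 0.012 m and z of square_bottle in the frame of square_tray below 0.006 m and horizontal distance between flat_flask and oblong_tray below 0.012 m and z of flat_flask in the frame of oblong_tray below 0.006 m); the robot touches nothing.
It fails at once if the wash bottle is shoved more than 30 mm or knocked over (distance of wash_bottle from where it was at the start of the episode above 0.03 m or angle between wash_bottle's own z axis and vertical above 0.4 rad).
It fails at once if the beaker is shoved more than 30 mm or knocked over (distance of beaker from where it was at the start of the episode above 0.03 m or angle between beaker's own z axis and vertical above 0.4 rad).
It fails at once if a container is dropped or slammed into a tray (over 45 N between a container and its tray) (contact force between wide_jar and wide_round_tray above 45 N or contact force between vial and small_round_tray above 45 N or contact force between square_bottle and square_tray above 45 N or contact force between flat_flask and oblong_tray above 45 N).
It also fails if it takes over 109 s, if anything falls off the work surface, if the arm or the gripper's body presses on something with over 40 N, if the wrist force passes 120 N, or if a joint passes its speed limit or range.

## Working session

There is one attempt and no reset: what is moved stays moved. The work goes in short steps, Python scripts to look and compute and a tool call to move; the robot and the scene stay as the last step left them, time stands still between calls to the robot, and variables do not carry over. Pictures are saved under pics/ and viewed, at most 14 in all, crops included, and the job is handed in when it is done.

Besides the shell and the picture viewer there is one more tool, called after "Request:" in YAML: its name, and indented under it one key for each argument. step_arm: Moves the arm, as the interface text tells. Its arguments: {"type":"object","properties":{"targets":{"type":"array","items":{"type":"array"}},"jaw":{"type":"number"},"grip_force":{"type":"number"}},"required":["targets"]}

```bash
mkdir -p pics
python3 - <<'E'
from rig import env,get_image
import cv2,pickle
o=env.observe();print({k:o[k] for k in('time_s','position','tool_rot','grip_width','ft_force')})
d={}
for n in('top','scene'):
    d[n]=get_image(n);cv2.imwrite(f'pics/{n}0.png',d[n]['img'][...,::-1]);print(n,d[n]['intrinsics'],d[n]['D'],d[n]['rvec'],d[n]['tvec'])
pickle.dump(d,open('d0.pkl','wb'))
E
```

```text
{'time_s': 0.0, 'position': array([0.12299785, 0.53575699, 0.23071438]), 'tool_rot': array([[-9.74614755e-01,  2.23887585e-01, -6.53967308e-04],
       [ 2.23888288e-01,  9.74613883e-01, -1.34652360e-03],
       [ 3.35895700e-04, -1.45875739e-03, -9.99998880e-01]]), 'grip_width': 0.08525743580024303, 'ft_force': array([ 0.21519865, -0.82154641, -0.35082761])}
top [[473.83386642   0.         318.43799433]
 [  0.         473.83386642 235.79339187]
 [  0.           0.           1.        ]] [-0.07488173  0.          0.          0.          0.        ] [ 2.13214093 -2.11419077  0.21080911] [-0.02652189  0.57795934  0.94875729]
scene [[513.05126642   0.         315.36025985]
 [  0.         513.05126642 234.76496167]
 [  0.           0.           1.        ]] [-0.05117704  0.          0.          0.          0.        ] [ 1.6872602   1.499254   -0.81049276] [-0.05734402 -0.25773013  1.52065162]
```

View pics/top0.png

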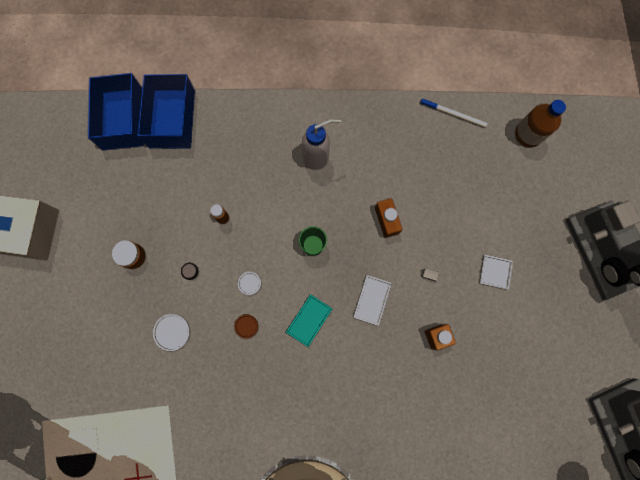

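View pics/scene0.png

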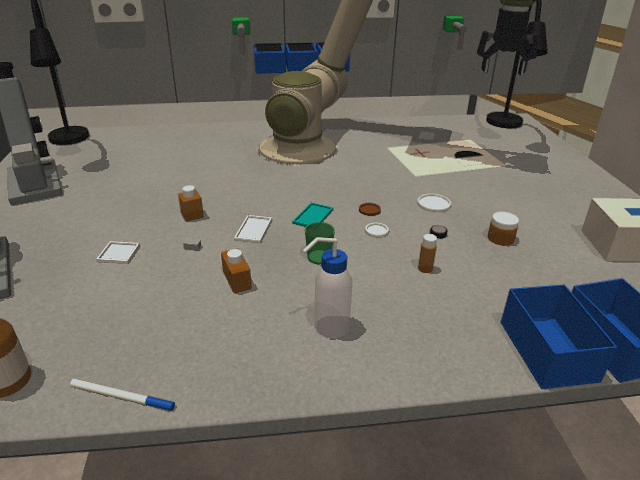

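Seen in the top view, in pixels:
- **Containers:** jar (128,255), vial (220,213), flask (389,217), square bottle (442,337).
- **Small round tray:** (249,283) is white and (246,326) is brown. The white one fits.
- **Oblong tray:** (373,300) is white and (309,320) is turquoise. The white one fits.
- **Other trays:** wide round (171,332), square (496,271).
- **Bystanders:** beaker (313,241), wash bottle (316,150).

Next I'll measure these and confirm the choices in an enlarged crop.

```bash
cat > h.py <<'E'
import numpy as np,cv2,pickle
def cam(d):
    R=cv2.Rodrigues(np.array(d['rvec'],float))[0];return R,np.array(d['tvec'],float).ravel()
def rays(d,uv):
    n=cv2.undistortPoints(np.array(uv,np.float64).reshape(-1,1,2),d['intrinsics'],d['D'] if isinstance(d['D'],np.ndarray) else np.array(d['D']))[:,0]
    return np.c_[n,np.ones(len(n))]
def plane(d,uv,z):
    R,t=cam(d);r=rays(d,uv)@R;c=-R.T@t
    return c+r*((z-c[2])/r[:,2])[:,None]
def cloud(d):
    R,t=cam(d);v,u=np.mgrid[:480,:640];r=rays(d,np.c_[u.ravel(),v.ravel()])
    return ((r*d['z_map'].reshape(-1,1)-t)@R).reshape(480,640,3)
def proj(d,P):
    return cv2.projectPoints(np.array(P,float).reshape(-1,1,3),np.array(d['rvec'],float),np.array(d['tvec'],float),d['intrinsics'],np.array(d['D'],float))[0][:,0]
E
python3 - <<'E'
from h import *
D=pickle.load(open('d0.pkl','rb'));d=D['top'];img=d['img'].astype(int);P=cloud(d)
mx,mn=img.max(2),img.min(2)
white=(mn>125)&(mx-mn<40);amber=(img[...,0]>60)&(img[...,0]-img[...,2]>45)
def near(m,c,r):
    k=np.zeros((480,640),np.uint8);cv2.circle(k,c,r,1,-1);return (m&(k>0)).astype(np.uint8)
def big(m):
    cs=cv2.findContours(m,cv2.RETR_EXTERNAL,cv2.CHAIN_APPROX_NONE)[0];return max(cs,key=cv2.contourArea)[:,0]
for n,c,z,r,h,dia in[('jar',(128,254),26,.0275,.053,55),('vial',(218,211),14,.013,.075,26),('sq',(445,337),14,.014,.072,28),('flask',(391,214),14,.014,.064,28)]:
    k=big(near(white,c,z));w=plane(d,k,h)[:,:2].astype(np.float32)
    (x,y),rr=cv2.minEnclosingCircle(w);print(n,'cap',np.round(w.mean(0),4),'circ',round(x,4),round(y,4),'dia',round(2*rr*1000,1))
    zc=P[c[1],c[0]];print('   depth pt',np.round(zc,4))
for n,c,z,bh in[('sq',(442,337),24,.054),('flask',(389,217),28,.048)]:
    m=near(amber|white,c,z)&(abs(P[...,2]-bh)<.004); m2=near(amber|white,c,z)&(P[...,2]>bh-.006)
    for q in(m,m2):
        w=plane(d,big(q.astype(np.uint8)),bh)[:,:2].astype(np.float32);R=cv2.minAreaRect(w*1000);print(n,'body',np.round(R[0],1),np.round(R[1],1),round(R[2],1))
for n,c,z in[('wide',(171,332),26),('small',(249,283),17),('sqt',(496,271),26),('obl',(373,300),34),('turq',(309,320),34),('brown',(246,326),18),('cap',(190,271),14),('block',(430,275),12),('beaker',(313,241),20)]:
    if n in('wide','small','sqt','obl'): m=near(white,c,z)
    elif n=='turq': m=near(img[...,1]-img[...,0]>40,c,z)
    elif n=='brown': m=near(amber,c,z)
    elif n=='cap': m=near(mx<50,c,z)
    elif n=='block': m=near(P[...,2]>.006,c,z)
    else: m=near(P[...,2]>.06,c,z)
    hh=.068 if n=='beaker' else .008
    w=plane(d,big(m),hh)[:,:2].astype(np.float32)*1000;R=cv2.minAreaRect(w);print(n,'rect',np.round(R[0],1),np.round(R[1],1),round(R[2],1),'circ',np.round(cv2.minEnclosingCircle(w)[0],1))
m=near((img[...,2]-img[...,0]>50),(316,133),14);w=plane(d,big(m),.14);print('wash',w.mean(0))
m=near(P[...,2]>.03,(316,150),35);print('washpts',np.round([P[m>0][:,i].min() for i in(0,1)]+[P[m>0][:,i].max() for i in(0,1)],3))
c=d['img'][180:360,100:520];cv2.imwrite('pics/crop0.png',cv2.resize(c,(798,342),interpolation=cv2.INTER_CUBIC)[...,::-1])
E
```

```text
jar cap [0.5385 0.3934] circ 0.5389 0.3936 dia 54.3
   depth pt [0.5356 0.3841 0.0523]
vial cap [0.629  0.1949] circ 0.6286 0.1952 dia 25.1
   depth pt [0.6252 0.1899 0.0767]
sq cap [ 0.3689 -0.2791] circ 0.3689 -0.2791 dia 26.5
   depth pt [ 0.3688 -0.2793  0.0715]
flask cap [ 0.6262 -0.1746] circ 0.626 -0.1747 dia 26.5
   depth pt [ 0.6256 -0.1759  0.0622]
sq body [ 369.  -278.9] [42.9 43.4] 19.2
sq body [ 369.  -278.9] [42.9 43.4] 19.1
flask body [ 625.6 -174.9] [75.2 34.7] 17.1
flask body [ 625.6 -174.9] [75.3 34.7] 17.2
wide rect [373.5 295.5] [76.6 76.9] 1.1 circ [373.6 295.9]
small rect [481.7 129.5] [48.5 49. ] 46.1 circ [481.9 129.5]
sqt rect [ 510.3 -417.6] [66.4 65.6] 77.8 circ [ 509.4 -416.8]
obl rect [ 447.2 -140.3] [57.4 97.6] 72.3 circ [ 446.9 -140.4]
turq rect [402.6  -2.6] [57.7 97.5] 57.5 circ [403.   -1.9]
brown rect [388.5 132.5] [46.7 47.7] 0.7 circ [388.5 133.2]
cap rect [506.  262.3] [36.  35.6] 3.1 circ [505.6 262. ]
block rect [ 503.1 -268.7] [31.8 21.2] 71.8 circ [ 503.7 -269.1]
beaker rect [567.9  -9.2] [57.4 56.5] 0.5 circ [568.1  -9.2]
wash [ 0.77436632 -0.01300693  0.14      ]
washpts [ 0.386 -0.056  0.792  0.016]
```

View pics/crop0.png

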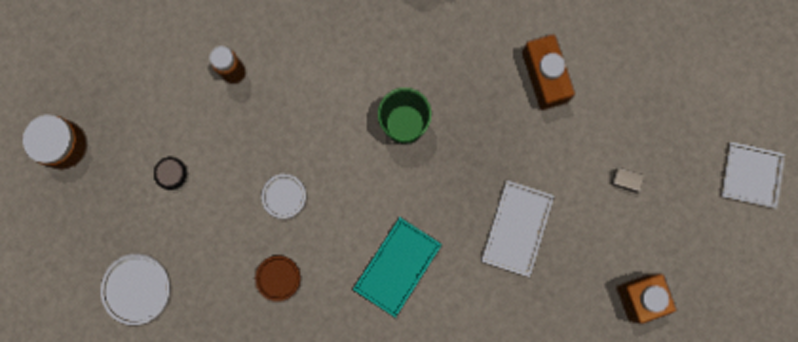

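The crop confirms the choice: the white round tray and the white oblong tray are the ones meant. The brown and turquoise ones are decoys. Jar first.

```bash
cat > g.py <<'E'
# usage: g.py x,y,z,ang ...  prints end shift/turn of each successive call, in tool fractions (ang = heading of tool y)
import sys,numpy as np
from rig import env
o=env.observe();p=np.array(o['position']);R=np.array(o['tool_rot']);a=np.degrees(np.arctan2(R[1,1],R[0,1]))
print('t %.2f'%o['time_s'],p.round(4),'ang %.2f'%a,'tilt %.4f'%np.hypot(R[0,2],R[1,2]),'F',np.round(o['ft_force'],1),'w %.4f'%o['grip_width'])
for s in sys.argv[1:]:
    x,y,z,b=map(float,s.split(','));d=np.array([x,y,z])-p
    r=np.radians(a);M=np.array([[-np.sin(r),np.cos(r),0],[np.cos(r),np.sin(r),0],[0,0,-1]])
    k=np.round(M@d/.3,3);w=np.round((a-b)/45,3);print(s,k,'wz',w,'rows>=%d'%np.ceil(max(np.linalg.norm(d)/.0417,abs(a-b)/7.16)))
    p=p+M.T@k*.3;a=a-w*45
E
python3 g.py .33,.465,.17,77 .539,.3936,.12,77 .539,.3936,.008,77
```

```text
t 0.10 [0.123  0.5358 0.2308] ang 77.06 tilt 0.0013 F [ 0.3 -0.6  0.1] w 0.0850
.33,.465,.17,77 [-0.725 -0.076  0.203] wz 0.001 rows>=6
.539,.3936,.12,77 [-0.733 -0.075  0.166] wz 0.0 rows>=6
.539,.3936,.008,77 [0.    0.    0.374] wz 0.0 rows>=3
```

Request:
step_arm:
  targets:
    - [[-0.12, -0.013, 0.034], [0, 0, 0]]
    - [[-0.24, -0.025, 0.068], [0, 0, 0]]
    - [[-0.36, -0.038, 0.1], [0, 0, 0]]
    - [[-0.48, -0.05, 0.135], [0, 0, 0]]
    - [[-0.6, -0.063, 0.17], [0, 0, 0]]
    - [[-0.725, -0.076, 0.203], [0, 0, 0]]
  jaw: 85
  grip_force: 50

```text
time_s: 0.6
position: [0.3312, 0.4642, 0.1696]
tool_rot: [[-0.975, 0.224, -0.001], [0.224, 0.975, -0.001], [0.001, -0.001, -1.0]]
ft_force: [-0.6, 0.6, 1.1]
grip_width: 0.0849
gripper_force: 0.0
```

Request:
step_arm:
  targets:
    - [[-0.12, -0.013, 0.028], [0, 0, 0]]
    - [[-0.24, -0.025, 0.055], [0, 0, 0]]
    - [[-0.36, -0.038, 0.083], [0, 0, 0]]
    - [[-0.48, -0.05, 0.11], [0, 0, 0]]
    - [[-0.6, -0.063, 0.138], [0, 0, 0]]
    - [[-0.7, -0.072, 0.16], [0, 0, 0]]
    - [[-0.733, -0.075, 0.166], [0, 0, 0]]
    - [[-0.733, -0.075, 0.166], [0, 0, 0]]
    - [[-0.733, -0.075, 0.166], [0, 0, 0]]

```text
time_s: 1.35
position: [0.5386, 0.3941, 0.1203]
tool_rot: [[-0.975, 0.224, -0.001], [0.224, 0.975, -0.0], [0.001, -0.0, -1.0]]
ft_force: [0.3, 0.8, -0.7]
grip_width: 0.0849
gripper_force: 0.0
```

```bash
python3 g.py .539,.3936,.008,77
python3 - <<'E'
from rig import get_image
import cv2
d=get_image('wrist');cv2.imwrite('pics/w1.png',d['img'][...,::-1])
E
```

```text
t 1.35 [0.5386 0.3941 0.1203] ang 77.05 tilt 0.0012 F [ 0.3  0.8 -0.7] w 0.0849
.539,.3936,.008,77 [-0.002 -0.001  0.374] wz 0.001 rows>=3
```

View pics/w1.png

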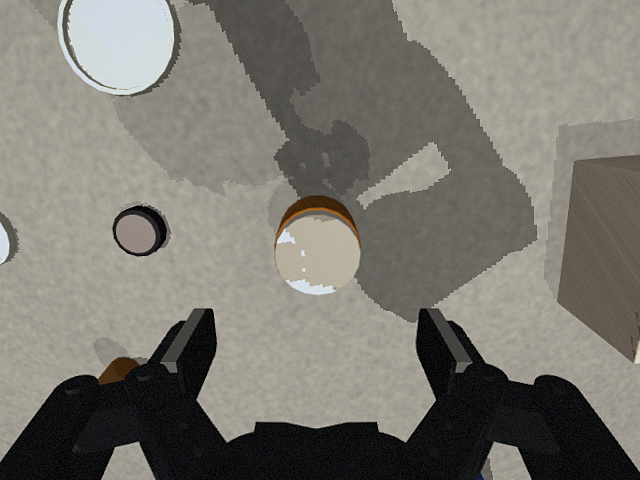

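The jar at (318,250) sits midway between the fingers, at columns 205 and 427. Descending and gripping.

Request:
step_arm:
  targets:
    - [[0, 0, 0.06], [0, 0, 0]]
    - [[0, 0, 0.12], [0, 0, 0]]
    - [[0, 0, 0.18], [0, 0, 0]]
    - [[0, 0, 0.24], [0, 0, 0]]
    - [[0, 0, 0.28], [0, 0, 0]]
    - [[0, 0, 0.32], [0, 0, 0]]
    - [[0, 0, 0.35], [0, 0, 0]]
    - [[0, 0, 0.374], [0, 0, 0]]
    - [[0, 0, 0.374], [0, 0, 0]]

```text
time_s: 2.15
position: [0.5386, 0.3939, 0.0072]
tool_rot: [[-0.975, 0.224, -0.002], [0.224, 0.975, -0.001], [0.001, -0.001, -1.0]]
ft_force: [0.0, -0.2, -0.6]
grip_width: 0.0855
gripper_force: 0.0
```

Request:
step_arm:
  targets:
    - [[0, 0, 0], [0, 0, 0]]
    - [[0, 0, 0], [0, 0, 0]]
    - [[0, 0, 0], [0, 0, 0]]
    - [[0, 0, 0], [0, 0, 0]]
    - [[0, 0, 0], [0, 0, 0]]
    - [[0, 0, 0], [0, 0, 0]]
    - [[0, 0, 0], [0, 0, 0]]
    - [[0, 0, 0], [0, 0, 0]]
    - [[0, 0, 0], [0, 0, 0]]
    - [[0, 0, 0], [0, 0, 0]]
  jaw: 45

```text
time_s: 2.98
position: [0.54, 0.3942, 0.0097]
tool_rot: [[-0.975, 0.224, 0.002], [0.224, 0.975, 0.001], [-0.002, 0.001, -1.0]]
ft_force: [0.2, 0.2, 7.1]
grip_width: 0.0566
gripper_force: 53.9
```

```bash
python3 g.py .539,.3936,.09,77 .3735,.2957,.09,77 .3735,.2957,.016,77 .3735,.2957,.011,77
```

```text
t 2.98 [0.54   0.3942 0.0097] ang 77.06 tilt 0.0024 F [0.2 0.2 7.1] w 0.0566
.539,.3936,.09,77 [ 0.003 -0.003 -0.268] wz 0.001 rows>=2
.3735,.2957,.09,77 [ 0.464 -0.442  0.   ] wz 0.0 rows>=5
.3735,.2957,.016,77 [-0.     0.     0.247] wz 0.0 rows>=2
.3735,.2957,.011,77 [-0.     0.     0.017] wz 0.0 rows>=1
```

Request:
step_arm:
  targets:
    - [[0, 0, -0.01], [0, 0, 0]]
    - [[0, 0, -0.025], [0, 0, 0]]
    - [[0, 0, -0.05], [0, 0, 0]]
    - [[0, 0, -0.09], [0, 0, 0]]
    - [[0, 0, -0.14], [0, 0, 0]]
    - [[0, 0, -0.19], [0, 0, 0]]
    - [[0, 0, -0.235], [0, 0, 0]]
    - [[0, 0, -0.27], [0, 0, 0]]
    - [[0, 0, -0.27], [0, 0, 0]]

```text
time_s: 3.73
position: [0.5402, 0.3944, 0.0926]
tool_rot: [[-0.975, 0.224, 0.004], [0.224, 0.975, 0.002], [-0.004, 0.003, -1.0]]
ft_force: [0.6, 0.8, -0.7]
grip_width: 0.0565
gripper_force: 53.5
```

Request:
step_arm:
  targets:
    - [[0.02, -0.02, 0], [0, 0, 0]]
    - [[0.07, -0.065, 0], [0, 0, 0]]
    - [[0.13, -0.125, 0], [0, 0, 0]]
    - [[0.2, -0.19, 0], [0, 0, 0]]
    - [[0.27, -0.257, 0], [0, 0, 0]]
    - [[0.34, -0.324, 0], [0, 0, 0]]
    - [[0.4, -0.38, 0], [0, 0, 0]]
    - [[0.44, -0.42, 0], [0, 0, 0]]
    - [[0.464, -0.442, 0], [0, 0, 0]]
    - [[0.464, -0.442, 0], [0, 0, 0]]

```text
time_s: 4.57
position: [0.372, 0.295, 0.0893]
tool_rot: [[-0.975, 0.224, -0.002], [0.224, 0.975, -0.001], [0.002, -0.001, -1.0]]
ft_force: [0.5, 0.5, -1.2]
grip_width: 0.0564
gripper_force: 53.5
```

```bash
python3 g.py .3735,.2957,.09,77 .3735,.2957,.019,77
python3 - <<'E'
from rig import get_image
import cv2
d=get_image('wrist');cv2.imwrite('pics/w2.png',d['img'][...,::-1])
E
```

```text
t 4.57 [0.372  0.295  0.0893] ang 77.07 tilt 0.0020 F [ 0.5  0.5 -1.2] w 0.0564
.3735,.2957,.09,77 [-0.004  0.003 -0.002] wz 0.001 rows>=1
.3735,.2957,.019,77 [-0.     0.     0.236] wz 0.0 rows>=2
```

View pics/w2.png

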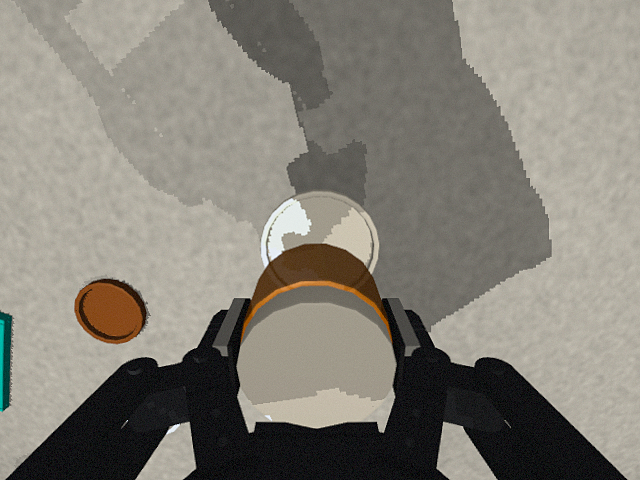

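The jar is held upright, and its tray is at (320,243) under the line of approach. Lowering it in stages, watching the force.

Request:
step_arm:
  targets:
    - [[-0.004, 0.003, 0.03], [0, 0, 0]]
    - [[-0.004, 0.003, 0.07], [0, 0, 0]]
    - [[-0.004, 0.003, 0.11], [0, 0, 0]]
    - [[-0.004, 0.003, 0.15], [0, 0, 0]]
    - [[-0.004, 0.003, 0.185], [0, 0, 0]]
    - [[-0.004, 0.003, 0.21], [0, 0, 0]]
    - [[-0.004, 0.003, 0.225], [0, 0, 0]]
    - [[-0.004, 0.003, 0.234], [0, 0, 0]]
    - [[-0.004, 0.003, 0.234], [0, 0, 0]]
    - [[-0.004, 0.003, 0.234], [0, 0, 0]]

```text
time_s: 5.45
position: [0.3756, 0.2966, 0.0194]
tool_rot: [[-0.975, 0.224, 0.0], [0.224, 0.975, 0.0], [-0.0, 0.0, -1.0]]
ft_force: [-0.2, 0.1, -1.2]
grip_width: 0.0562
gripper_force: 53.5
```

Request:
step_arm:
  targets:
    - [[0, 0, 0.002], [0, 0, 0]]
    - [[0, 0, 0.004], [0, 0, 0]]
    - [[0, 0, 0.006], [0, 0, 0]]
    - [[0, 0, 0.008], [0, 0, 0]]
    - [[0, 0, 0.01], [0, 0, 0]]
    - [[0, 0, 0.01], [0, 0, 0]]
    - [[0, 0, 0.01], [0, 0, 0]]

```text
time_s: 6.03
position: [0.3753, 0.2965, 0.0162]
tool_rot: [[-0.975, 0.224, -0.0], [0.224, 0.975, -0.0], [0.0, -0.0, -1.0]]
ft_force: [-0.8, 0.1, -1.4]
grip_width: 0.0565
gripper_force: 53.5
```

Request:
step_arm:
  targets:
    - [[0.003, -0.002, 0.002], [0, 0, 0]]
    - [[0.005, -0.004, 0.003], [0, 0, 0]]
    - [[0.005, -0.004, 0.005], [0, 0, 0]]
    - [[0.005, -0.004, 0.007], [0, 0, 0]]
    - [[0.005, -0.004, 0.008], [0, 0, 0]]
    - [[0.005, -0.004, 0.009], [0, 0, 0]]
    - [[0.005, -0.004, 0.009], [0, 0, 0]]

```text
time_s: 6.62
position: [0.3736, 0.2956, 0.0135]
tool_rot: [[-0.975, 0.224, -0.0], [0.224, 0.975, -0.0], [0.0, -0.0, -1.0]]
ft_force: [-0.4, -0.2, -1.2]
grip_width: 0.0565
gripper_force: 53.5
```

Request:
step_arm:
  targets:
    - [[0, 0, 0.001], [0, 0, 0]]
    - [[0, 0, 0.002], [0, 0, 0]]
    - [[0, 0, 0.003], [0, 0, 0]]
    - [[0, 0, 0.003], [0, 0, 0]]
    - [[0, 0, 0.003], [0, 0, 0]]

```text
time_s: 7.03
position: [0.3736, 0.2957, 0.0127]
tool_rot: [[-0.975, 0.224, 0.0], [0.224, 0.975, 0.0], [-0.0, 0.0, -1.0]]
ft_force: [-1.0, -0.4, 1.6]
grip_width: 0.0567
gripper_force: 53.7
```

Contact came at 0.0127, as predicted. Releasing and lifting.

Request:
step_arm:
  targets:
    - [[0, 0, 0], [0, 0, 0]]
    - [[0, 0, 0], [0, 0, 0]]
    - [[0, 0, 0], [0, 0, 0]]
    - [[0, 0, 0], [0, 0, 0]]
    - [[0, 0, 0], [0, 0, 0]]
    - [[0, 0, 0], [0, 0, 0]]
  jaw: 80

```text
time_s: 7.53
position: [0.3736, 0.2957, 0.0126]
tool_rot: [[-0.975, 0.224, 0.0], [0.224, 0.975, 0.0], [-0.0, 0.0, -1.0]]
ft_force: [0.2, 0.7, 0.2]
grip_width: 0.0798
gripper_force: 0.0
```

Request:
step_arm:
  targets:
    - [[0, 0, -0.03], [0, 0, 0]]
    - [[0, 0, -0.08], [0, 0, 0]]
    - [[0, 0, -0.16], [0, 0, 0]]
    - [[0, 0, -0.26], [0, 0, 0]]
    - [[0, 0, -0.36], [0, 0, 0]]
    - [[0, 0, -0.4], [0, 0, 0]]
    - [[0, 0, -0.4], [0, 0, 0]]

```text
time_s: 8.12
position: [0.3747, 0.2963, 0.1361]
tool_rot: [[-0.975, 0.224, 0.006], [0.224, 0.975, 0.003], [-0.005, 0.004, -1.0]]
ft_force: [0.4, -0.6, 0.1]
grip_width: 0.08
gripper_force: 0.0
```

```bash
python3 g.py .6288,.195,.13,77 .6288,.195,.014,77 .6288,.195,.09,77 .4818,.1295,.09,77
```

```text
t 8.12 [0.3747 0.2963 0.1361] ang 77.07 tilt 0.0065 F [ 0.4 -0.6  0.1] w 0.0800
.6288,.195,.13,77 [-0.901 -0.139  0.02 ] wz 0.002 rows>=7
.6288,.195,.014,77 [-0.    -0.     0.387] wz -0.0 rows>=3
.6288,.195,.09,77 [-0.    -0.    -0.253] wz -0.0 rows>=2
.4818,.1295,.09,77 [ 0.428 -0.324 -0.   ] wz -0.0 rows>=4
```

Request:
step_arm:
  targets:
    - [[-0.07, -0.011, 0], [0, 0, 0]]
    - [[-0.18, -0.028, 0], [0, 0, 0]]
    - [[-0.3, -0.046, 0], [0, 0, 0]]
    - [[-0.42, -0.065, 0], [0, 0, 0]]
    - [[-0.54, -0.083, 0], [0, 0, 0]]
    - [[-0.66, -0.102, 0], [0, 0, 0]]
    - [[-0.78, -0.12, 0], [0, 0, 0]]
    - [[-0.87, -0.134, 0.01], [0, 0, 0]]
    - [[-0.901, -0.139, 0.01], [0, 0, 0]]
    - [[-0.901, -0.139, 0.01], [0, 0, 0]]
  jaw: 65

```text
time_s: 8.95
position: [0.6287, 0.1932, 0.1281]
tool_rot: [[-0.974, 0.226, -0.002], [0.226, 0.974, -0.0], [0.002, -0.001, -1.0]]
ft_force: [-1.8, -0.2, 0.3]
grip_width: 0.0651
gripper_force: 0.0
```

```bash
python3 - <<'E'
from rig import get_image
import cv2
d=get_image('wrist');cv2.imwrite('pics/w3.png',d['img'][...,::-1])
d=get_image('top');cv2.imwrite('pics/t3.png',cv2.resize(d['img'][230:400,100:300],(800,680))[:600,...,::-1])
E
python3 g.py .6288,.195,.014,77
```

```text
t 9.05 [0.6266 0.1948 0.129 ] ang 77.07 tilt 0.0019 F [-0.1 -0.1 -0.2] w 0.0652
.6288,.195,.014,77 [-0.007  0.002  0.383] wz 0.002 rows>=3
```

View pics/w3.png

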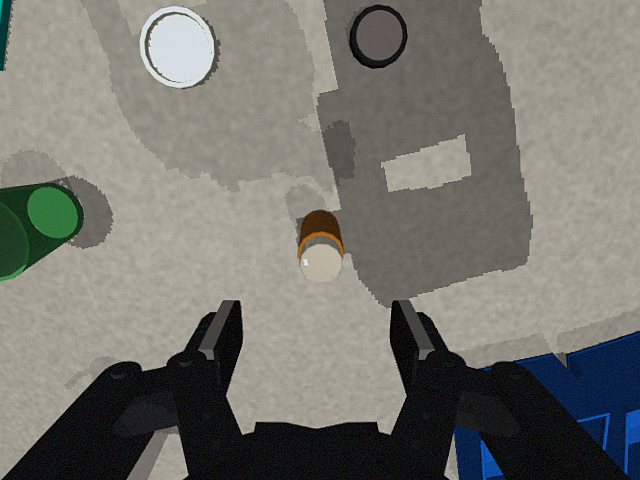

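View pics/t3.png

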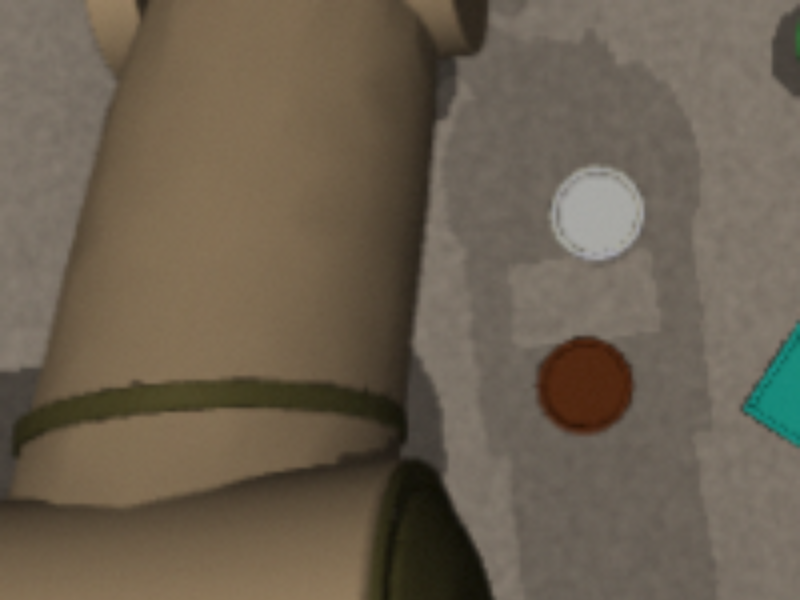

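The vial cap at (321,262) is centred between the fingers. The arm hides the jar in the top view, so I'll check the jar later.

Request:
step_arm:
  targets:
    - [[-0.003, 0.002, 0.04], [0, 0, 0]]
    - [[-0.007, 0.002, 0.1], [0, 0, 0]]
    - [[-0.007, 0.002, 0.16], [0, 0, 0]]
    - [[-0.007, 0.002, 0.22], [0, 0, 0]]
    - [[-0.007, 0.002, 0.28], [0, 0, 0]]
    - [[-0.007, 0.002, 0.33], [0, 0, 0]]
    - [[-0.007, 0.002, 0.365], [0, 0, 0]]
    - [[-0.007, 0.002, 0.383], [0, 0, 0]]
    - [[-0.007, 0.002, 0.383], [0, 0, 0]]
    - [[-0.007, 0.002, 0.383], [0, 0, 0]]

```text
time_s: 9.88
position: [0.6298, 0.1949, 0.0152]
tool_rot: [[-0.975, 0.223, 0.001], [0.223, 0.975, 0.0], [-0.001, 0.0, -1.0]]
ft_force: [-0.4, 0.2, 0.6]
grip_width: 0.0652
gripper_force: 0.0
```

Request:
step_arm:
  targets:
    - [[0, 0, 0], [0, 0, 0]]
    - [[0, 0, 0], [0, 0, 0]]
    - [[0, 0, 0], [0, 0, 0]]
    - [[0, 0, 0], [0, 0, 0]]
    - [[0, 0, 0], [0, 0, 0]]
    - [[0, 0, 0], [0, 0, 0]]
    - [[0, 0, 0], [0, 0, 0]]
    - [[0, 0, 0], [0, 0, 0]]
    - [[0, 0, 0], [0, 0, 0]]
    - [[0, 0, 0], [0, 0, 0]]
  jaw: 18
  grip_force: 40

```text
time_s: 10.72
position: [0.6302, 0.1947, 0.0156]
tool_rot: [[-0.975, 0.224, 0.001], [0.224, 0.975, 0.0], [-0.001, 0.001, -1.0]]
ft_force: [-1.9, -0.8, 5.5]
grip_width: 0.029
gripper_force: 39.2
```

```bash
python3 g.py .6288,.195,.09,77 .4818,.1295,.09,77
```

```text
t 10.72 [0.6302 0.1947 0.0156] ang 77.06 tilt 0.0014 F [-1.9 -0.8  5.5] w 0.0290
.6288,.195,.09,77 [ 0.005 -0.    -0.248] wz 0.001 rows>=2
.4818,.1295,.09,77 [ 0.428 -0.323 -0.   ] wz 0.0 rows>=4
```

Request:
step_arm:
  targets:
    - [[0, 0, -0.01], [0, 0, 0]]
    - [[0, 0, -0.025], [0, 0, 0]]
    - [[0, 0, -0.05], [0, 0, 0]]
    - [[0, 0, -0.09], [0, 0, 0]]
    - [[0, 0, -0.14], [0, 0, 0]]
    - [[0, 0, -0.19], [0, 0, 0]]
    - [[0, 0, -0.23], [0, 0, 0]]
    - [[0, 0, -0.248], [0, 0, 0]]
    - [[0, 0, -0.248], [0, 0, 0]]

```text
time_s: 11.47
position: [0.6305, 0.1947, 0.0912]
tool_rot: [[-0.975, 0.224, 0.003], [0.224, 0.975, 0.0], [-0.003, 0.001, -1.0]]
ft_force: [-0.1, 0.2, -0.7]
grip_width: 0.0292
gripper_force: 39.5
```

Request:
step_arm:
  targets:
    - [[0.02, -0.015, 0], [0, 0, 0]]
    - [[0.07, -0.053, 0], [0, 0, 0]]
    - [[0.13, -0.098, 0], [0, 0, 0]]
    - [[0.2, -0.151, 0], [0, 0, 0]]
    - [[0.27, -0.204, 0], [0, 0, 0]]
    - [[0.33, -0.25, 0], [0, 0, 0]]
    - [[0.38, -0.287, 0], [0, 0, 0]]
    - [[0.415, -0.314, 0], [0, 0, 0]]
    - [[0.428, -0.323, 0], [0, 0, 0]]
    - [[0.428, -0.323, 0], [0, 0, 0]]

```text
time_s: 12.3
position: [0.4818, 0.1286, 0.0889]
tool_rot: [[-0.975, 0.224, -0.001], [0.224, 0.975, -0.0], [0.001, -0.0, -1.0]]
ft_force: [0.1, -0.1, -0.2]
grip_width: 0.0288
gripper_force: 39.5
```

```bash
python3 - <<'E'
from rig import get_image
import cv2
d=get_image('wrist');cv2.imwrite('pics/w4.png',d['img'][...,::-1])
E
python3 g.py .4832,.1295,.024,77 .4832,.1295,.0195,77
```

```text
t 12.35 [0.4829 0.1289 0.089 ] ang 77.04 tilt 0.0003 F [ 0.8  0.7 -0.4] w 0.0293
.4832,.1295,.024,77 [-0.     0.002  0.217] wz 0.001 rows>=2
.4832,.1295,.0195,77 [-0.     0.     0.015] wz -0.0 rows>=1
```

View pics/w4.png

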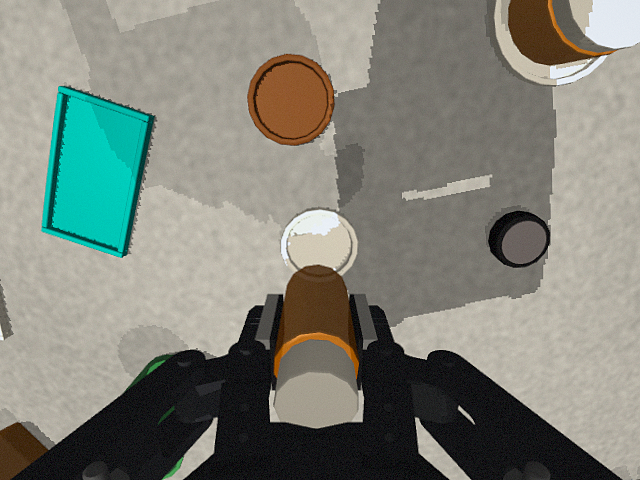

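The vial is held upright, aligned with the white round tray at (319,243). At top right (560,40) the jar stands in its own tray.

Request:
step_arm:
  targets:
    - [[0, 0.002, 0.03], [0, 0, 0]]
    - [[0, 0.002, 0.07], [0, 0, 0]]
    - [[0, 0.002, 0.11], [0, 0, 0]]
    - [[0, 0.002, 0.15], [0, 0, 0]]
    - [[0, 0.002, 0.18], [0, 0, 0]]
    - [[0, 0.002, 0.2], [0, 0, 0]]
    - [[0, 0.002, 0.212], [0, 0, 0]]
    - [[0, 0.002, 0.217], [0, 0, 0]]
    - [[0, 0.002, 0.217], [0, 0, 0]]
    - [[0, 0.002, 0.217], [0, 0, 0]]

```text
time_s: 13.18
position: [0.4834, 0.1295, 0.0243]
tool_rot: [[-0.975, 0.224, 0.001], [0.224, 0.975, 0.0], [-0.001, 0.0, -1.0]]
ft_force: [-0.1, 0.9, -0.5]
grip_width: 0.0287
gripper_force: 39.5
```

Request:
step_arm:
  targets:
    - [[0, 0, 0.002], [0, 0, 0]]
    - [[0, 0, 0.004], [0, 0, 0]]
    - [[0, 0, 0.006], [0, 0, 0]]
    - [[0, 0, 0.008], [0, 0, 0]]
    - [[0, 0, 0.01], [0, 0, 0]]
    - [[0, 0, 0.012], [0, 0, 0]]
    - [[0, 0, 0.013], [0, 0, 0]]
    - [[0, 0, 0.013], [0, 0, 0]]

```text
time_s: 13.85
position: [0.4831, 0.1295, 0.02]
tool_rot: [[-0.975, 0.224, -0.0], [0.224, 0.975, 0.0], [0.0, -0.0, -1.0]]
ft_force: [0.4, -0.2, -0.4]
grip_width: 0.0287
gripper_force: 39.5
```

Request:
step_arm:
  targets:
    - [[0, 0, 0.001], [0, 0, 0]]
    - [[0, 0, 0.002], [0, 0, 0]]
    - [[0, 0, 0.003], [0, 0, 0]]
    - [[0, 0, 0.004], [0, 0, 0]]
    - [[0, 0, 0.005], [0, 0, 0]]
    - [[0, 0, 0.005], [0, 0, 0]]
    - [[0, 0, 0.005], [0, 0, 0]]

```text
time_s: 14.43
position: [0.4831, 0.1295, 0.0186]
tool_rot: [[-0.975, 0.224, -0.0], [0.224, 0.975, -0.0], [-0.0, -0.0, -1.0]]
ft_force: [-0.0, -0.5, -0.8]
grip_width: 0.0288
gripper_force: 39.5
```

Request:
step_arm:
  targets:
    - [[0, 0, 0.001], [0, 0, 0]]
    - [[0, 0, 0.002], [0, 0, 0]]
    - [[0, 0, 0.003], [0, 0, 0]]
    - [[0, 0, 0.003], [0, 0, 0]]
    - [[0, 0, 0.003], [0, 0, 0]]

```text
time_s: 14.85
position: [0.4832, 0.1295, 0.0185]
tool_rot: [[-0.975, 0.224, 0.001], [0.224, 0.975, -0.0], [-0.001, 0.0, -1.0]]
ft_force: [-3.7, -0.4, 9.6]
grip_width: 0.0291
gripper_force: 40.5
```

Contact at 9.6 N. Releasing and lifting.

Request:
step_arm:
  targets:
    - [[0, 0, -0.002], [0, 0, 0]]
    - [[0, 0, -0.002], [0, 0, 0]]
    - [[0, 0, -0.002], [0, 0, 0]]
    - [[0, 0, -0.002], [0, 0, 0]]
    - [[0, 0, -0.002], [0, 0, 0]]
    - [[0, 0, -0.002], [0, 0, 0]]
    - [[0, 0, -0.002], [0, 0, 0]]
    - [[0, 0, -0.002], [0, 0, 0]]
  jaw: 65

```text
time_s: 15.52
position: [0.4831, 0.1295, 0.0183]
tool_rot: [[-0.975, 0.224, -0.0], [0.224, 0.975, -0.0], [0.0, -0.0, -1.0]]
ft_force: [-1.0, 0.9, 0.4]
grip_width: 0.0649
gripper_force: 0.0
```

Request:
step_arm:
  targets:
    - [[0, 0, -0.03], [0, 0, 0]]
    - [[0, 0, -0.08], [0, 0, 0]]
    - [[0, 0, -0.15], [0, 0, 0]]
    - [[0, 0, -0.23], [0, 0, 0]]
    - [[0, 0, -0.32], [0, 0, 0]]
    - [[0, 0, -0.4], [0, 0, 0]]
    - [[0, 0, -0.46], [0, 0, 0]]
    - [[0, 0, -0.48], [0, 0, 0]]
    - [[0, 0, -0.48], [0, 0, 0]]

```text
time_s: 16.27
position: [0.4836, 0.1296, 0.1638]
tool_rot: [[-0.975, 0.224, 0.003], [0.224, 0.975, 0.0], [-0.003, 0.001, -1.0]]
ft_force: [1.1, -0.3, 0.2]
grip_width: 0.0652
gripper_force: 0.0
```

```bash
python3 g.py .55,-.02,.17,92 .6257,-.1748,.12,107.1
```

```text
t 16.27 [0.4836 0.1296 0.1638] ang 77.07 tilt 0.0032 F [ 1.1 -0.3  0.2] w 0.0652
.55,-.02,.17,92 [-0.327 -0.436 -0.021] wz -0.332 rows>=4
.6257,-.1748,.12,107.1 [-0.234 -0.525  0.167] wz -0.335 rows>=5
```

Request:
step_arm:
  targets:
    - [[-0.04, -0.053, -0.02], [0, 0, -0.04]]
    - [[-0.1, -0.133, -0.02], [0, 0, -0.1]]
    - [[-0.16, -0.213, -0.02], [0, 0, -0.16]]
    - [[-0.22, -0.293, -0.02], [0, 0, -0.22]]
    - [[-0.28, -0.373, -0.02], [0, 0, -0.28]]
    - [[-0.327, -0.436, -0.02], [0, 0, -0.332]]

```text
time_s: 16.77
position: [0.5496, -0.0219, 0.1667]
tool_rot: [[-0.999, -0.036, -0.002], [-0.036, 0.999, 0.0], [0.002, 0.0, -1.0]]
ft_force: [0.6, 1.0, -0.3]
grip_width: 0.0645
gripper_force: 0.0
```

Request:
step_arm:
  targets:
    - [[-0.035, -0.079, 0], [0, 0, -0.05]]
    - [[-0.07, -0.158, 0], [0, 0, -0.1]]
    - [[-0.105, -0.236, 0.02], [0, 0, -0.15]]
    - [[-0.14, -0.315, 0.06], [0, 0, -0.2]]
    - [[-0.175, -0.394, 0.1], [0, 0, -0.25]]
    - [[-0.21, -0.472, 0.14], [0, 0, -0.3]]
    - [[-0.234, -0.525, 0.165], [0, 0, -0.335]]
    - [[-0.234, -0.525, 0.165], [0, 0, -0.335]]
    - [[-0.234, -0.525, 0.165], [0, 0, -0.335]]

```text
time_s: 17.52
position: [0.6244, -0.1751, 0.1167]
tool_rot: [[-0.956, -0.292, -0.003], [-0.292, 0.956, 0.002], [0.003, 0.003, -1.0]]
ft_force: [-0.2, 0.4, 1.1]
grip_width: 0.0648
gripper_force: 0.0
```

```bash
python3 - <<'E'
from rig import get_image
import cv2
d=get_image('wrist');cv2.imwrite('pics/w5.png',d['img'][...,::-1])
E
python3 g.py .6257,-.1748,.012,107.1
```

```text
t 17.57 [ 0.6246 -0.1743  0.1177] ang 107.03 tilt 0.0024 F [-1.   0.2  0.4] w 0.0648
.6257,-.1748,.012,107.1 [-0.003 -0.003  0.352] wz -0.002 rows>=3
```

View pics/w5.png

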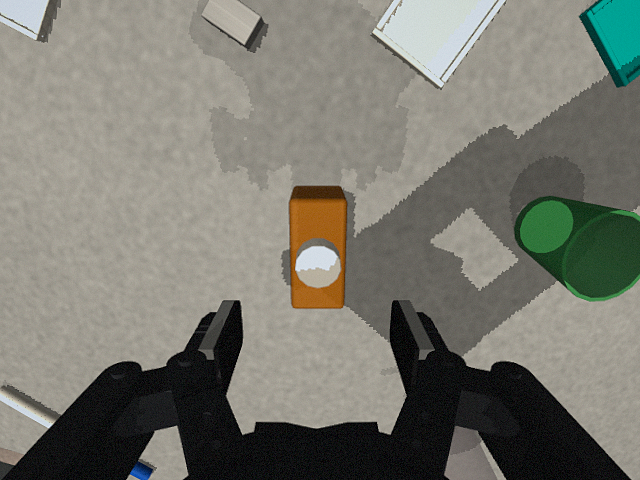

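The flask at (319,250) is aligned and centred, and the beaker is clear at right. Descending and gripping.

Request:
step_arm:
  targets:
    - [[-0.003, -0.003, 0.04], [0, 0, 0]]
    - [[-0.003, -0.003, 0.1], [0, 0, 0]]
    - [[-0.003, -0.003, 0.16], [0, 0, 0]]
    - [[-0.003, -0.003, 0.22], [0, 0, 0]]
    - [[-0.003, -0.003, 0.27], [0, 0, 0]]
    - [[-0.003, -0.003, 0.31], [0, 0, 0]]
    - [[-0.003, -0.003, 0.335], [0, 0, 0]]
    - [[-0.003, -0.003, 0.35], [0, 0, 0]]
    - [[-0.003, -0.003, 0.35], [0, 0, 0]]
    - [[-0.003, -0.003, 0.35], [0, 0, 0]]

```text
time_s: 18.4
position: [0.6265, -0.1755, 0.0143]
tool_rot: [[-0.956, -0.294, 0.001], [-0.294, 0.956, -0.0], [-0.001, -0.001, -1.0]]
ft_force: [-0.2, 0.3, 0.1]
grip_width: 0.065
gripper_force: 0.0
```

Request:
step_arm:
  targets:
    - [[0, 0, 0], [0, 0, 0]]
    - [[0, 0, 0], [0, 0, 0]]
    - [[0, 0, 0], [0, 0, 0]]
    - [[0, 0, 0], [0, 0, 0]]
    - [[0, 0, 0], [0, 0, 0]]
    - [[0, 0, 0], [0, 0, 0]]
    - [[0, 0, 0], [0, 0, 0]]
    - [[0, 0, 0], [0, 0, 0]]
    - [[0, 0, 0], [0, 0, 0]]
    - [[0, 0, 0], [0, 0, 0]]
  jaw: 24
  grip_force: 50

```text
time_s: 19.23
position: [0.6267, -0.1757, 0.0147]
tool_rot: [[-0.956, -0.294, 0.001], [-0.294, 0.956, -0.001], [-0.001, -0.001, -1.0]]
ft_force: [-0.6, 0.9, 6.3]
grip_width: 0.0355
gripper_force: 51.7
```

```bash
python3 g.py .6257,-.1748,.09,107.1 .447,-.1403,.09,72.3
```

```text
t 19.23 [ 0.6267 -0.1757  0.0147] ang 107.07 tilt 0.0015 F [-0.6  0.9  6.3] w 0.0355
.6257,-.1748,.09,107.1 [ 0.002  0.004 -0.251] wz -0.001 rows>=2
.447,-.1403,.09,72.3 [0.536 0.285 0.   ] wz 0.774 rows>=5
```

Request:
step_arm:
  targets:
    - [[0, 0, -0.01], [0, 0, 0]]
    - [[0, 0, -0.025], [0, 0, 0]]
    - [[0, 0, -0.05], [0, 0, 0]]
    - [[0, 0, -0.09], [0, 0, 0]]
    - [[0, 0, -0.14], [0, 0, 0]]
    - [[0, 0, -0.19], [0, 0, 0]]
    - [[0, 0, -0.23], [0, 0, 0]]
    - [[0.002, 0.004, -0.25], [0, 0, 0]]
    - [[0.002, 0.004, -0.25], [0, 0, 0]]

```text
time_s: 19.98
position: [0.6258, -0.1746, 0.091]
tool_rot: [[-0.956, -0.294, 0.003], [-0.294, 0.956, -0.001], [-0.002, -0.002, -1.0]]
ft_force: [-0.7, 0.1, -2.1]
grip_width: 0.0352
gripper_force: 51.0
```

Request:
step_arm:
  targets:
    - [[0.02, 0.011, 0], [0, 0, 0.03]]
    - [[0.07, 0.037, 0], [0, 0, 0.1]]
    - [[0.13, 0.069, 0], [0, 0, 0.19]]
    - [[0.2, 0.106, 0], [0, 0, 0.29]]
    - [[0.28, 0.149, 0], [0, 0, 0.4]]
    - [[0.36, 0.191, 0], [0, 0, 0.52]]
    - [[0.43, 0.229, 0], [0, 0, 0.62]]
    - [[0.49, 0.26, 0], [0, 0, 0.71]]
    - [[0.525, 0.28, 0], [0, 0, 0.76]]
    - [[0.536, 0.285, 0], [0, 0, 0.774]]

```text
time_s: 20.82
position: [0.444, -0.1389, 0.0883]
tool_rot: [[-0.951, 0.308, -0.003], [0.308, 0.951, 0.001], [0.003, 0.001, -1.0]]
ft_force: [0.5, 0.3, -1.3]
grip_width: 0.0353
gripper_force: 50.9
```

```bash
python3 - <<'E'
from rig import get_image
import cv2
d=get_image('wrist');cv2.imwrite('pics/w6.png',d['img'][...,::-1])
E
python3 g.py .447,-.1403,.023,72.3
```

```text
t 20.87 [ 0.4448 -0.1394  0.0885] ang 72.15 tilt 0.0020 F [-0.3 -0.1 -1.3] w 0.0353
.447,-.1403,.023,72.3 [-0.008 -0.001  0.218] wz -0.003 rows>=2
```

View pics/w6.png

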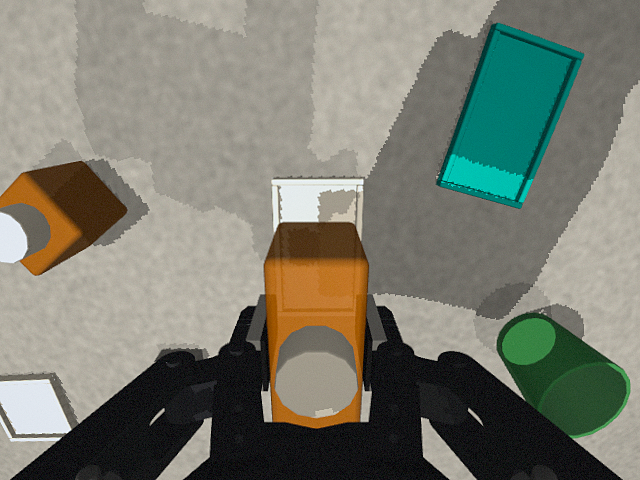

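The flask is held squarely, aligned with the white oblong tray, whose far edge is at (317,182). Lowering.

Request:
step_arm:
  targets:
    - [[0, 0, 0.03], [0, 0, 0]]
    - [[0, 0, 0.07], [0, 0, 0]]
    - [[0, 0, 0.11], [0, 0, 0]]
    - [[0, 0, 0.15], [0, 0, 0]]
    - [[0, 0, 0.18], [0, 0, 0]]
    - [[0, 0, 0.2], [0, 0, 0]]
    - [[0, 0, 0.212], [0, 0, 0]]
    - [[0, 0, 0.217], [0, 0, 0]]
    - [[0, 0, 0.217], [0, 0, 0]]
    - [[0, 0, 0.217], [0, 0, 0]]

```text
time_s: 21.7
position: [0.4468, -0.1401, 0.024]
tool_rot: [[-0.952, 0.305, 0.001], [0.305, 0.952, -0.0], [-0.001, -0.0, -1.0]]
ft_force: [-0.1, -0.2, -1.5]
grip_width: 0.0357
gripper_force: 51.0
```

```bash
python3 g.py .447,-.1403,.0195,72.3
```

```text
t 21.70 [ 0.4468 -0.1401  0.024 ] ang 72.25 tilt 0.0007 F [-0.1 -0.2 -1.5] w 0.0357
.447,-.1403,.0195,72.3 [-0.001 -0.     0.015] wz -0.001 rows>=1
```

Request:
step_arm:
  targets:
    - [[0, 0, 0.002], [0, 0, 0]]
    - [[0, 0, 0.004], [0, 0, 0]]
    - [[0, 0, 0.006], [0, 0, 0]]
    - [[0, 0, 0.008], [0, 0, 0]]
    - [[0, 0, 0.01], [0, 0, 0]]
    - [[0, 0, 0.012], [0, 0, 0]]
    - [[0, 0, 0.014], [0, 0, 0]]
    - [[0, 0, 0.016], [0, 0, 0]]
    - [[0, 0, 0.016], [0, 0, 0]]

```text
time_s: 22.45
position: [0.4465, -0.14, 0.0188]
tool_rot: [[-0.952, 0.305, -0.0], [0.305, 0.952, 0.0], [0.0, 0.0, -1.0]]
ft_force: [-0.5, -0.3, -1.3]
grip_width: 0.0353
gripper_force: 51.0
```

Request:
step_arm:
  targets:
    - [[0, 0, 0.001], [0, 0, 0]]
    - [[0, 0, 0.002], [0, 0, 0]]
    - [[0, 0, 0.003], [0, 0, 0]]
    - [[0, 0, 0.004], [0, 0, 0]]
    - [[0, 0, 0.004], [0, 0, 0]]
    - [[0, 0, 0.004], [0, 0, 0]]

```text
time_s: 22.95
position: [0.4465, -0.14, 0.0177]
tool_rot: [[-0.952, 0.305, -0.0], [0.305, 0.952, 0.0], [0.0, 0.0, -1.0]]
ft_force: [0.1, -0.8, -1.5]
grip_width: 0.0352
gripper_force: 51.1
```

Request:
step_arm:
  targets:
    - [[0, 0, 0.001], [0, 0, 0]]
    - [[0, 0, 0.002], [0, 0, 0]]
    - [[0, 0, 0.003], [0, 0, 0]]
    - [[0, 0, 0.003], [0, 0, 0]]
    - [[0, 0, 0.003], [0, 0, 0]]

```text
time_s: 23.37
position: [0.4465, -0.14, 0.0176]
tool_rot: [[-0.952, 0.305, 0.0], [0.305, 0.952, -0.0], [-0.001, -0.0, -1.0]]
ft_force: [-3.0, 1.6, 10.5]
grip_width: 0.0355
gripper_force: 52.7
```

Contact at 10.5 N. Releasing, then on to the square bottle.

Request:
step_arm:
  targets:
    - [[0, 0, -0.002], [0, 0, 0]]
    - [[0, 0, -0.002], [0, 0, 0]]
    - [[0, 0, -0.002], [0, 0, 0]]
    - [[0, 0, -0.002], [0, 0, 0]]
    - [[0, 0, -0.002], [0, 0, 0]]
    - [[0, 0, -0.002], [0, 0, 0]]
    - [[0, 0, -0.002], [0, 0, 0]]
    - [[0, 0, -0.002], [0, 0, 0]]
  jaw: 70

```text
time_s: 24.03
position: [0.4465, -0.14, 0.0174]
tool_rot: [[-0.952, 0.305, -0.0], [0.305, 0.952, 0.0], [0.0, 0.0, -1.0]]
ft_force: [-0.1, 1.0, -0.3]
grip_width: 0.0703
gripper_force: 0.0
```

Request:
step_arm:
  targets:
    - [[0, 0, -0.03], [0, 0, 0]]
    - [[0, 0, -0.08], [0, 0, 0]]
    - [[0, 0, -0.15], [0, 0, 0]]
    - [[0, 0, -0.23], [0, 0, 0]]
    - [[0, 0, -0.31], [0, 0, 0]]
    - [[0, 0, -0.38], [0, 0, 0]]
    - [[0, 0, -0.41], [0, 0, 0]]
    - [[0, 0, -0.41], [0, 0, 0]]
    - [[0, 0, -0.41], [0, 0, 0]]

```text
time_s: 24.78
position: [0.4464, -0.1399, 0.1408]
tool_rot: [[-0.952, 0.305, 0.001], [0.305, 0.952, -0.0], [-0.001, -0.0, -1.0]]
ft_force: [0.4, 0.3, 0.0]
grip_width: 0.0707
gripper_force: 0.0
```

```bash
python3 g.py .369,-.279,.13,109.2 .369,-.279,.014,109.2
```

```text
t 24.78 [ 0.4464 -0.1399  0.1408] ang 72.25 tilt 0.0009 F [0.4 0.3 0. ] w 0.0707
.369,-.279,.13,109.2 [ 0.105 -0.52   0.036] wz -0.821 rows>=6
.369,-.279,.014,109.2 [-0.    -0.     0.387] wz -0.0 rows>=3
```

Request:
step_arm:
  targets:
    - [[0.01, -0.05, 0], [0, 0, -0.08]]
    - [[0.026, -0.13, 0], [0, 0, -0.2]]
    - [[0.042, -0.21, 0.01], [0, 0, -0.33]]
    - [[0.058, -0.29, 0.02], [0, 0, -0.46]]
    - [[0.075, -0.37, 0.03], [0, 0, -0.58]]
    - [[0.09, -0.445, 0.035], [0, 0, -0.7]]
    - [[0.1, -0.5, 0.035], [0, 0, -0.79]]
    - [[0.105, -0.52, 0.036], [0, 0, -0.821]]
    - [[0.105, -0.52, 0.036], [0, 0, -0.821]]
    - [[0.105, -0.52, 0.036], [0, 0, -0.821]]

```text
time_s: 25.62
position: [0.3686, -0.2786, 0.1289]
tool_rot: [[-0.945, -0.327, -0.001], [-0.327, 0.945, 0.002], [0.001, 0.002, -1.0]]
ft_force: [-1.0, 0.9, 1.0]
grip_width: 0.0701
gripper_force: 0.0
```

```bash
python3 - <<'E'
from rig import get_image
import cv2
d=get_image('wrist');cv2.imwrite('pics/w7.png',d['img'][...,::-1])
E
python3 g.py .369,-.279,.014,109.2
```

```text
t 25.67 [ 0.3689 -0.2783  0.129 ] ang 109.13 tilt 0.0016 F [-0.2 -0.8  0.4] w 0.0702
.369,-.279,.014,109.2 [ 0.    -0.002  0.383] wz -0.001 rows>=3
```

View pics/w7.png

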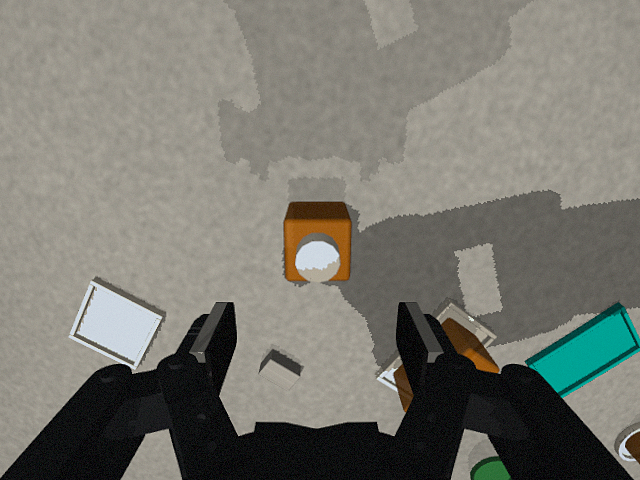

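The square bottle at (318,243) is square to the fingers and centred. The flask stands in its tray at (445,360). Descending and gripping.

Request:
step_arm:
  targets:
    - [[0, -0.002, 0.04], [0, 0, 0]]
    - [[0, -0.002, 0.1], [0, 0, 0]]
    - [[0, -0.002, 0.16], [0, 0, 0]]
    - [[0, -0.002, 0.22], [0, 0, 0]]
    - [[0, -0.002, 0.28], [0, 0, 0]]
    - [[0, -0.002, 0.33], [0, 0, 0]]
    - [[0, -0.002, 0.365], [0, 0, 0]]
    - [[0, -0.002, 0.38], [0, 0, 0]]
    - [[0, -0.002, 0.38], [0, 0, 0]]
    - [[0, -0.002, 0.38], [0, 0, 0]]

```text
time_s: 26.5
position: [0.3695, -0.2793, 0.0159]
tool_rot: [[-0.944, -0.329, 0.0], [-0.329, 0.944, -0.0], [-0.0, -0.0, -1.0]]
ft_force: [0.6, 0.6, 0.3]
grip_width: 0.0705
gripper_force: 0.0
```

Request:
step_arm:
  targets:
    - [[0, 0, 0], [0, 0, 0]]
    - [[0, 0, 0], [0, 0, 0]]
    - [[0, 0, 0], [0, 0, 0]]
    - [[0, 0, 0], [0, 0, 0]]
    - [[0, 0, 0], [0, 0, 0]]
    - [[0, 0, 0], [0, 0, 0]]
    - [[0, 0, 0], [0, 0, 0]]
    - [[0, 0, 0], [0, 0, 0]]
    - [[0, 0, 0], [0, 0, 0]]
    - [[0, 0, 0], [0, 0, 0]]
  jaw: 32

```text
time_s: 27.33
position: [0.3694, -0.2797, 0.0164]
tool_rot: [[-0.944, -0.329, 0.001], [-0.329, 0.944, -0.001], [-0.001, -0.001, -1.0]]
ft_force: [0.3, 2.0, 6.2]
grip_width: 0.0435
gripper_force: 51.6
```

```bash
python3 g.py .369,-.279,.09,109.2 .5102,-.4174,.09,77.8
```

```text
t 27.33 [ 0.3694 -0.2797  0.0164] ang 109.19 tilt 0.0013 F [0.3 2.  6.2] w 0.0435
.369,-.279,.09,109.2 [ 0.001  0.003 -0.245] wz -0.0 rows>=2
.5102,-.4174,.09,77.8 [-0.293 -0.591 -0.   ] wz 0.698 rows>=5
```

Request:
step_arm:
  targets:
    - [[0, 0, -0.01], [0, 0, 0]]
    - [[0, 0, -0.025], [0, 0, 0]]
    - [[0, 0, -0.05], [0, 0, 0]]
    - [[0, 0, -0.09], [0, 0, 0]]
    - [[0, 0, -0.14], [0, 0, 0]]
    - [[0, 0, -0.19], [0, 0, 0]]
    - [[0, 0, -0.23], [0, 0, 0]]
    - [[0.001, 0.003, -0.245], [0, 0, 0]]
    - [[0.001, 0.003, -0.245], [0, 0, 0]]

```text
time_s: 28.08
position: [0.3687, -0.279, 0.0903]
tool_rot: [[-0.944, -0.329, 0.001], [-0.329, 0.944, -0.002], [-0.001, -0.002, -1.0]]
ft_force: [0.3, -0.3, -1.6]
grip_width: 0.0431
gripper_force: 51.0
```

Request:
step_arm:
  targets:
    - [[-0.01, -0.02, 0], [0, 0, 0.024]]
    - [[-0.035, -0.07, 0], [0, 0, 0.083]]
    - [[-0.07, -0.141, 0], [0, 0, 0.167]]
    - [[-0.11, -0.222, 0], [0, 0, 0.26]]
    - [[-0.155, -0.313, 0], [0, 0, 0.37]]
    - [[-0.2, -0.404, 0], [0, 0, 0.477]]
    - [[-0.24, -0.484, 0], [0, 0, 0.57]]
    - [[-0.27, -0.545, 0], [0, 0, 0.643]]
    - [[-0.287, -0.58, 0], [0, 0, 0.685]]
    - [[-0.293, -0.591, 0], [0, 0, 0.698]]

```text
time_s: 28.92
position: [0.5107, -0.4184, 0.0873]
tool_rot: [[-0.977, 0.214, -0.001], [0.214, 0.977, 0.001], [0.001, 0.001, -1.0]]
ft_force: [-0.3, -0.3, -2.0]
grip_width: 0.0436
gripper_force: 51.1
```

Request:
step_arm:
  targets:
    - [[0, 0, 0], [0, 0, 0]]
    - [[0, 0, 0], [0, 0, 0]]

```text
time_s: 29.08
position: [0.5094, -0.4168, 0.0882]
tool_rot: [[-0.977, 0.211, -0.001], [0.211, 0.977, 0.001], [0.002, 0.001, -1.0]]
ft_force: [-0.2, 0.5, -2.0]
grip_width: 0.0434
gripper_force: 51.1
```

```bash
python3 - <<'E'
from rig import get_image
import cv2
d=get_image('wrist');cv2.imwrite('pics/w8.png',d['img'][...,::-1])
E
python3 g.py .510,-.4174,.025,77.8
```

```text
t 29.13 [ 0.5093 -0.4167  0.0886] ang 77.82 tilt 0.0015 F [-0.4  0.2 -1.3] w 0.0434
.510,-.4174,.025,77.8 [-0.003 -0.002  0.212] wz 0.0 rows>=2
```

View pics/w8.png

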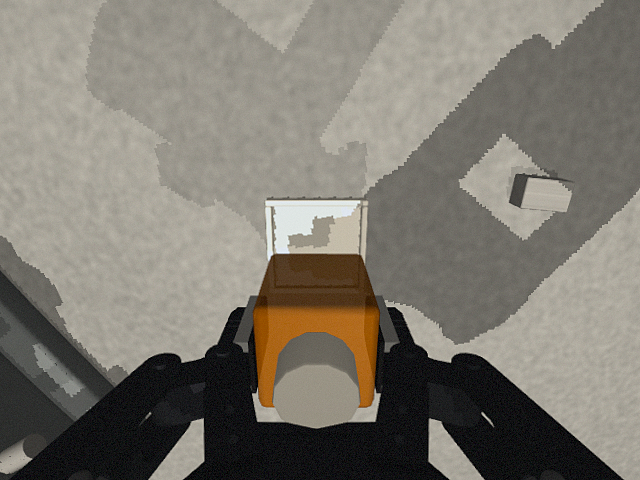

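The bottle is held squarely, aligned with the square tray, whose far edge is at (317,203). The dark stand at lower left is clear of the fingers. Lowering.

Request:
step_arm:
  targets:
    - [[0, 0, 0.03], [0, 0, 0]]
    - [[-0.002, -0.002, 0.07], [0, 0, 0]]
    - [[-0.002, -0.002, 0.11], [0, 0, 0]]
    - [[-0.002, -0.002, 0.15], [0, 0, 0]]
    - [[-0.002, -0.002, 0.18], [0, 0, 0]]
    - [[-0.002, -0.002, 0.197], [0, 0, 0]]
    - [[-0.002, -0.002, 0.206], [0, 0, 0]]
    - [[-0.002, -0.002, 0.21], [0, 0, 0]]
    - [[-0.002, -0.002, 0.21], [0, 0, 0]]
    - [[-0.002, -0.002, 0.21], [0, 0, 0]]

```text
time_s: 29.97
position: [0.5105, -0.4183, 0.0266]
tool_rot: [[-0.977, 0.212, 0.001], [0.212, 0.977, -0.001], [-0.001, -0.001, -1.0]]
ft_force: [0.4, -0.5, -2.2]
grip_width: 0.0436
gripper_force: 51.1
```

Request:
step_arm:
  targets:
    - [[0, 0, 0.002], [0, 0, 0]]
    - [[0, 0, 0.004], [0, 0, 0]]
    - [[0, 0, 0.006], [0, 0, 0]]
    - [[0, 0, 0.008], [0, 0, 0]]
    - [[0, 0, 0.01], [0, 0, 0]]
    - [[0, 0, 0.012], [0, 0, 0]]
    - [[0, 0, 0.012], [0, 0, 0]]

```text
time_s: 30.55
position: [0.5103, -0.418, 0.0224]
tool_rot: [[-0.977, 0.212, -0.0], [0.212, 0.977, 0.0], [0.0, 0.0, -1.0]]
ft_force: [-0.4, -0.3, -2.0]
grip_width: 0.0436
gripper_force: 51.1
```

Request:
step_arm:
  targets:
    - [[0, 0, 0.001], [0, 0, 0]]
    - [[0, 0.001, 0.003], [0, 0, 0]]
    - [[0, 0.002, 0.005], [0, 0, 0]]
    - [[0, 0.002, 0.007], [0, 0, 0]]
    - [[0, 0.002, 0.008], [0, 0, 0]]
    - [[0, 0.002, 0.009], [0, 0, 0]]
    - [[0, 0.002, 0.009], [0, 0, 0]]

```text
time_s: 31.13
position: [0.5104, -0.4175, 0.0198]
tool_rot: [[-0.977, 0.212, -0.0], [0.212, 0.977, 0.0], [0.0, 0.0, -1.0]]
ft_force: [-0.2, -0.4, -1.7]
grip_width: 0.0436
gripper_force: 51.1
```

Request:
step_arm:
  targets:
    - [[0, 0, 0.001], [0, 0, 0]]
    - [[0, 0, 0.002], [0, 0, 0]]
    - [[0, 0, 0.003], [0, 0, 0]]
    - [[0, 0, 0.003], [0, 0, 0]]
    - [[0, 0, 0.003], [0, 0, 0]]

```text
time_s: 31.55
position: [0.5105, -0.4175, 0.0194]
tool_rot: [[-0.977, 0.212, 0.0], [0.212, 0.977, -0.0], [-0.0, -0.0, -1.0]]
ft_force: [-1.5, 1.9, 5.6]
grip_width: 0.0434
gripper_force: 51.7
```

Contact at 5.6 N. Releasing, lifting, and moving aside to check.

Request:
step_arm:
  targets:
    - [[0, 0, -0.001], [0, 0, 0]]
    - [[0, 0, -0.001], [0, 0, 0]]
    - [[0, 0, -0.001], [0, 0, 0]]
    - [[0, 0, -0.001], [0, 0, 0]]
    - [[0, 0, -0.001], [0, 0, 0]]
    - [[0, 0, -0.001], [0, 0, 0]]
    - [[0, 0, -0.001], [0, 0, 0]]
  jaw: 70

```text
time_s: 32.13
position: [0.5105, -0.4175, 0.0192]
tool_rot: [[-0.977, 0.212, 0.0], [0.212, 0.977, 0.0], [0.0, 0.0, -1.0]]
ft_force: [-0.1, -0.5, -0.1]
grip_width: 0.0701
gripper_force: 0.0
```

Request:
step_arm:
  targets:
    - [[0, 0, -0.03], [0, 0, 0]]
    - [[0, 0, -0.08], [0, 0, 0]]
    - [[0, 0, -0.15], [0, 0, 0]]
    - [[0, 0, -0.24], [0, 0, 0]]
    - [[0, 0, -0.33], [0, 0, 0]]
    - [[0, 0, -0.43], [0, 0, 0]]
    - [[0, 0, -0.53], [0, 0, 0]]
    - [[0, 0, -0.62], [0, 0, 0]]
    - [[0, 0, -0.66], [0, 0, 0]]
    - [[0, 0, -0.66], [0, 0, 0]]

```text
time_s: 32.97
position: [0.5111, -0.4181, 0.2217]
tool_rot: [[-0.977, 0.212, 0.005], [0.211, 0.977, -0.006], [-0.006, -0.004, -1.0]]
ft_force: [0.5, 0.2, 0.8]
grip_width: 0.0703
gripper_force: 0.0
```

Request:
step_arm:
  targets:
    - [[0.1, 0, 0], [0, 0, 0]]
    - [[0.2, 0, 0], [0, 0, 0]]
    - [[0.3, 0, 0], [0, 0, 0]]
    - [[0.4, 0, 0], [0, 0, 0]]
    - [[0.5, 0, 0], [0, 0, 0]]
    - [[0.57, 0, 0], [0, 0, 0]]
    - [[0.6, 0, 0], [0, 0, 0]]
    - [[0.6, 0, 0], [0, 0, 0]]
    - [[0.6, 0, 0], [0, 0, 0]]

```text
time_s: 33.72
position: [0.3349, -0.3796, 0.217]
tool_rot: [[-0.977, 0.212, 0.0], [0.212, 0.977, 0.0], [-0.0, 0.0, -1.0]]
ft_force: [-0.4, -0.2, -0.7]
grip_width: 0.0698
gripper_force: 0.0
```

```bash
cat > chk.py <<'E'
from rig import env,get_image
from h import *
d=get_image('top');img=d['img'].astype(int);P=cloud(d);mx,mn=img.max(2),img.min(2)
cv2.imwrite('pics/t9.png',d['img'][...,::-1])
for n,t,h,cd in[('jar',(.3735,.2957),.056,55),('vial',(.4818,.1295),.078,26),('flask',(.447,-.1403),.067,28),('sq',(.510,-.4174),.075,28)]:
    near=(np.hypot(P[...,0]-t[0],P[...,1]-t[1])<.045)&(P[...,2]>h-.008)&(mn>110)&(mx-mn<45)
    v,u=np.nonzero(near)
    if len(u)<30: print(n,'hidden',len(u));continue
    w=plane(d,np.c_[u,v],h)[:,:2];c,r=cv2.minEnclosingCircle((w*1000).astype(np.float32))
    A=np.c_[P[near][:,:2]-t,np.ones(len(u))];k=np.linalg.lstsq(A,P[near][:,2],rcond=None)[0]
    print(n,len(u),'off mm',np.round(np.array(c)-np.array(t)*1000,1),'dia %.1f'%(2*r),'z med %.4f exp %.3f'%(np.median(P[near][:,2]),h),'slope',k[:2].round(3))
E
python3 chk.py
```

```text
jar 550 off mm [-0.7 -1.6] dia 55.0 z med 0.0552 exp 0.056 slope [-0.004 -0.01 ]
vial 119 off mm [-0.1 -1. ] dia 24.9 z med 0.0774 exp 0.078 slope [ 0.06  -0.041]
flask 136 off mm [-0.3 -0.5] dia 27.0 z med 0.0668 exp 0.067 slope [ 0.023 -0.002]
sq 122 off mm [ 0.2 -0.5] dia 26.6 z med 0.0744 exp 0.075 slope [-0.007  0.009]
```

View pics/t9.png

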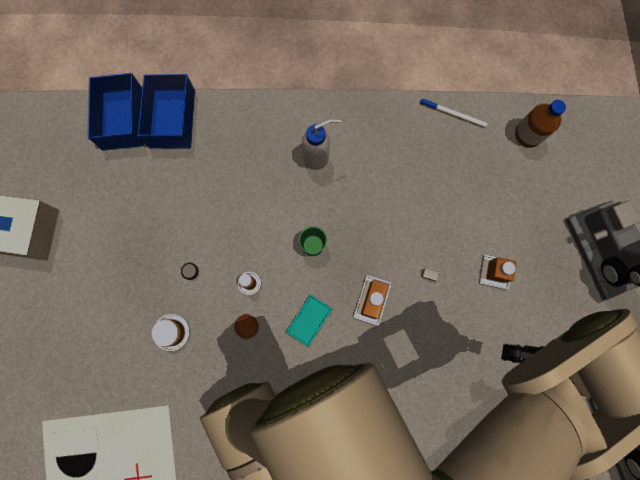

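All four containers stand in their own trays: jar (171,332), vial (249,283), flask (374,300) and square bottle (500,270). Each is within 2 mm of centre and at the expected height. The beaker and wash bottle haven't moved, and the arm is clear, so I'm handing in.

```bash
python3 -c "
from rig import close_job
print(close_job())"
```

```text
the job is handed in; nothing more can be done
None
```

The job is handed in: all four amber containers stand upright in their own trays, each within about 2 mm of centre by the last top-camera check, with the beaker and wash bottle where they were; the hand-in call returned no verdict.

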